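Change the battery pack of a portable aerosol monitor

TASK

Change the battery of the aerosol monitor: take the flat pack out of the well in its top and set it down flat in the grey tray, then fit the fresh pack lying on the bench: hook its nose under the two keepers, push the sprung contacts back, swing the tail down past the tail keeper and let the spring slide it home, flat on the well floor with its tail under the tail keeper. Set the packs down, don't drop them, and leave the bottle, flow meter and canister where they are.

Things in the scene. Friction and masses are not known exactly. Their poses are not given: they have to be found in the camera images.
- monitor: White box-shaped aerosol monitor, 220 (x) x 230 (y) x 90 mm tall, fixed on the bench, turned by up to 20 degrees; origin at the centre of its underside, z up, x from the well's nose end (nearer the robot) to its tail end. In its top deck is an open battery well along x, centred on y = -30 mm. On the deck at y = +40 to +108 mm lies a console 14 mm high.
- contact_block (a joint): Travel (m) of the black sprung contact block, 28 mm wide, between the two keepers, towards the well's nose end: 0 at rest, its face 15 mm from the nose wall, just touching a pack that is home; 0.013 fully back. It takes 4 N to start it, 6.5 N at full travel. A pack must be held 6 to 12 mm nearer the nose wall than home for its tail to pass the tail keeper.
- flat_grip (a point): Centre of the grip rib of the flat pack, which starts home in the well. Packs: about 0.4 kg, base 130 (x) x 70 (y) x 12 mm; on it a case 20 mm high from x = -41 to +59, leaving a tongue 24 mm long with brass contacts at the nose (-x) and a 6 mm ridge at the tail (+x); on top a grey cross-wise rib 16 (x) x 60 (y) x 24 mm high. Point: mid-length, 44 mm above the underside; x nose to tail.
- fresh_grip (a point): The same point and axes on the fresh battery pack, alike in all, which starts lying upright on the open bench.
- fresh_nose (a point): Middle of the lower nose edge of the fresh pack: 65 mm towards the nose from and 44 mm below its grip centre; same axes.
- tray: Grey open tray, 200 (x) x 130 (y) x 30 mm, walls and floor 4 mm, fixed on the bench; origin at the centre of its underside.
- bottle: White plastic bottle, 72 mm diameter, 150 mm tall, standing loose; origin at the centre of its underside, z up.
- flowmeter: Flow meter on a 70 x 70 mm aluminium foot, 142 mm tall, standing loose; origin at the centre of its underside, z up.
- flat_pack: The flat pack as a whole; origin at the centre of its underside, 44 mm below the grip centre; same axes.
- fresh_pack: The fresh pack as a whole; origin at the centre of its underside, 44 mm below the grip centre; same axes.
- home (a point): Where the grip centre of a pack lies when it is home in the well: x = 7, y = -30, z = 116 mm in the monitor's frame, same axes. The well's floor is 44 mm below it. The lower nose edge is then 65 mm before it (-x), the tail end 65 mm beyond it.
- well_nose (a point): Middle of the well floor at its nose end wall: x = -73, y = -30, z = 72 mm in the monitor's frame, same axes. From here the well runs 145.5 mm along x, 76 mm wide (the top 4 mm of the side rims are bevelled to 84), 18 mm deep below the deck. Two steel keepers (3 mm plates on the deck, 17 to 46 mm either side of the axis) overhang its first 21 mm; the gap under them is 18 mm.
- tail_keeper (a point): Middle of the lower free edge of the tail keeper, a steel plate 3 mm thick and 48 mm wide on the deck that overhangs the last 5.5 mm of the well: x = 67, y = -30, z = 90 mm in the monitor's frame, 18 mm above the well's floor; the tail end wall stands 5.5 mm beyond. A pack tilted tail-up by about 13 degrees passes over it.
- inlet_top (a point): Top of the steel inlet tube (36 mm across) that stands on the monitor's deck: 191 mm above the bench, at x = 78, y = 78 mm in the monitor's frame.
- canister: Small steel canister, 60 mm diameter, 78 mm tall, standing loose beside the monitor; origin at the centre of its underside.
There are look-alikes about, which are no part of the job. Leave any blue or green look-alike of the fresh_pack alone.

How it is judged:
By the outcome, as a careful person would: the job done as asked, in the order asked, and still so for the second after the job is handed in, with the robot touching nothing.
It also fails if it takes over 72 s, if anything falls off the work surface, if the arm or the gripper's body presses on something with over 40 N, if the wrist force passes 120 N, or if a joint passes its speed limit or range.

ROBOT

A 6-joint arm with a two-finger parallel gripper is mounted at the origin on the work surface. World frame = base frame: x ahead of the robot, y to its left, z up, the work surface at z = 0. Lengths are in m, angles in rad, forces in N, time in s.
With the tool pointing down it reaches from about 0.325 to 0.9 m from the base axis. Payload 6.1 kg.
Tool frame: the origin (TCP) lies on the centre line of the jaws, within the pads' length; the fingertips stand 19 mm ahead of it and the grasp point (between the pads) is the TCP (bot.tip_reach is the distance from the TCP to the fingertips, in m); z points along the fingers, y is the direction in which the jaws open and shut (so a half turn about z gives the same grasp; the last joint's range is limited). The gripper opens to 87 mm and grips with 3 to 60 N. Pads are 19 mm wide; open, the fingers measure 117 mm over their backs; the gripper's body (75 mm by 190 mm) begins 51 mm behind the grasp point.
Start: joints at [-0.126, 0.22, 1.526, -0, 1.395, -0.126], TCP at [0.625, -0, 0.242] pointing down, gripper open.
Joint ranges: [-2.98, 2.98], [-0.91, 2.08], [0.09, 2.57], [-1.24, 4.39], [0.2, 2.65], [-2.68, 2.68]. Speed limits (rad/s): [2.57, 2.57, 3.01, 3.14, 3.14, 3.14].

INTERFACE

Orientations are given as a unit quaternion [x, y, z, w].
In Python, from workcell import bot gives the robot as it stands. The module is installed in compiled form; this text tells all that it offers.
- The arm moves only by the tool drive_tool, never from a script. Its argument "plan" is a list of rows, each a list of 7 numbers: the turn, a rotation vector about the tool's x, y, z in units of 8 degrees (1.0 is 8 degrees), then the shift along the tool's x, y, z in units of 40 mm (1.0 is 40 mm), then the finger opening in mm, from 0 to 87. In form: [[ax, ay, az, dx, dy, dz, fingers], ...]. A call has 1 to 10 rows; each row is the pose to reach, as a shift and turn from the pose commanded when the call began, along the tool's axes at that moment; what a row does not reach only later rows make up. A row lasts 1/8 s, in which the tool goes at most 62.5 mm and 10.7 degrees, less where a joint would pass 70% of its speed; a pose out of reach is approached as far as the arm can. A call with a gripper value outside its range is refused whole. The fingers move at their own pace and stop on an object; the grip force is fixed at half the most. Time passes only in rows, so rows that repeat a pose let the fingers close. It gives the time, the measured TCP pose, the force and the opening at its end, in the units of the state.
- bot.get_state(): the state, without advancing time (a new reading comes with each control period).
- bot.read_camera(name): name is "scene" or "side" or "wrist"; returns a dict with "image" (480x640x3 uint8, red, green, blue), "intrinsics" (3x3 intrinsics, pixels), "rvec" (rotation vector, rad) and "tvec" (3), from world to camera coordinates, as OpenCV has them. Camera axes: x right, y down, z forward; pixel columns grow to the right and rows downward; lengths in m; the calibration is good to about 2 mm. A picture is of the moment at which its call begins. There is no depth.
- bot.finish_job(): hands the job in, once; it reports no verdict.
The state is a dict: "time_s": time; "joint_positions": joint angles; "qd": joint speeds; "joint_efforts": joint torques, N m; "tcp_pos": TCP position; "eef_rot": TCP orientation; "force": force on the tool from outside, world axes, zero at the start; "wrist_torque": the same for the moment, N m; "finger_gap": finger opening in m.
Only numpy, scipy, OpenCV 4.12 (cv2) and the standard library are available. Lean on these libraries where they do the work, as an engineer would, in place of code of your own. Each camera call takes 0.05 s, during which the arm holds its last target. There are 200 camera calls.

## Working session

There is one attempt and no reset: what is moved stays moved. The work goes in short steps, Python scripts to look and compute and a tool call to move; the robot and the scene stay as the last step left them, time stands still between calls to the robot, and variables do not carry over. Pictures are saved under pics/ and viewed, about 8 in all and at most 12, crops included, and the job is handed in when it is done.

Besides the shell and the picture viewer there is one more tool, called after ">>>" as name(argument=value, ...) on one line, values as JSON. drive_tool: Moves the arm, as the interface text tells. Its arguments: {"type":"object","properties":{"plan":{"type":"array"}},"required":["plan"]}

```bash
mkdir -p pics; cat > h.py <<'E'
import numpy as np, cv2, pickle
from scipy.spatial.transform import Rotation as R
from workcell import bot
def shot(n,f):
    c=bot.read_camera(n); pickle.dump(c,open(f'pics/{f}.pkl','wb')); cv2.imwrite(f'pics/{f}.png',c['image'][:,:,::-1]); return c
def load(f): return pickle.load(open(f'pics/{f}.pkl','rb'))
def crop(f,x0,y0,x1,y1,s,out):
    im=cv2.imread(f'pics/{f}.png')[y0:y1,x0:x1]; cv2.imwrite(f'pics/{out}.png',cv2.resize(im,None,fx=s,fy=s,interpolation=cv2.INTER_CUBIC))
def ray(c,u,v):
    M=cv2.Rodrigues(np.array(c['rvec'],float))[0]; t=np.array(c['tvec'],float).ravel()
    return -M.T@t, M.T@np.linalg.inv(c['intrinsics'])@[u,v,1.]
def onz(c,u,v,z):
    o,d=ray(c,u,v); return o+d*(z-o[2])/d[2]
def proj(c,P):
    return cv2.projectPoints(np.array(P,float).reshape(-1,3),np.array(c['rvec'],float),np.array(c['tvec'],float),np.array(c['intrinsics'],float),None)[0].reshape(-1,2)
E
python3 - <<'E'
from h import *
a=shot('scene','s0');b=shot('side','d0');c=shot('wrist','w0')
for k in(a,b,c): print(ray(k,320,240))
print(bot.get_state()); print(bot.tip_reach)
im=np.hstack([cv2.imread(f'pics/{f}.png') for f in('s0','d0')])
E
```

```text
(array([ 1.5707003 , -0.38300986,  0.98162108]), array([-0.74486059,  0.2865592 , -0.60257583]))
(array([-0.04231965,  0.98879005,  0.90272365]), array([ 0.40773646, -0.71647739, -0.56609463]))
(array([0.62408222, 0.08165432, 0.38256109]), array([ 0.00205562, -0.29497698, -0.95551545]))
{'time_s': 0.15, 'joint_positions': array([-1.26090421e-01,  2.21030557e-01,  1.52731202e+00,  9.01127983e-06,
        1.39470995e+00, -1.26100358e-01]), 'qd': array([ 0.00220644, -0.00279493, -0.00310698,  0.00020034, -0.0007108 ,
       -0.00100147]), 'joint_efforts': array([ 5.44750201e-04, -4.95191681e+01, -3.87881935e+01,  6.99610985e-02,
        5.31197037e-02, -7.11234907e-05]), 'tcp_pos': array([6.24566162e-01, 6.00485274e-05, 2.40716685e-01]), 'eef_rot': array([ 7.07103640e-01,  7.07109545e-01, -4.43628755e-04, -5.79673499e-04]), 'force': array([ 0.12267165,  0.06246858, -0.74679791]), 'wrist_torque': array([ 0.0552386 , -0.01293379, -0.03089791]), 'finger_gap': 0.08703359863804255}
0.019
```

View pics/s0.png

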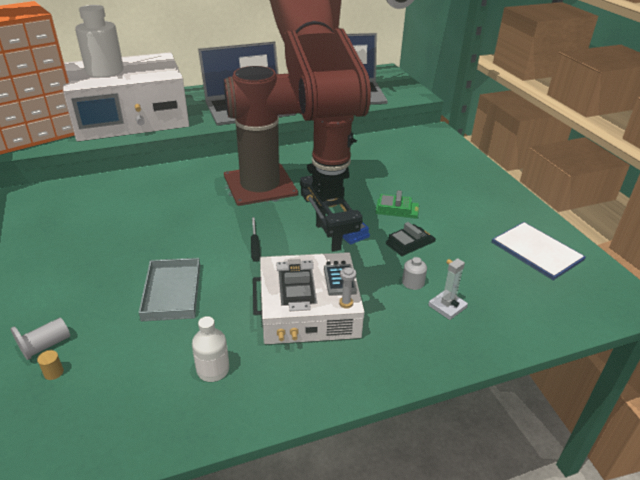

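View pics/d0.png

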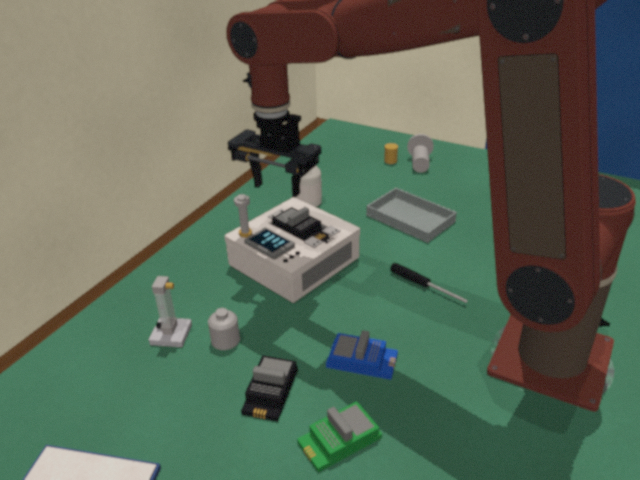

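Scene picture: monitor around (310,300), tray (171,288), bottle (211,350), canister (415,272), flow meter (450,290). There are three pack-like things: black (411,238), blue (357,235) and green (398,204). The black one matches the fresh pack, since blue and green are excluded. The side picture shows the black pack at (270,387), blue at (362,355) and green at (340,435). I'll confirm it in enlarged crops.

```bash
python3 - <<'E'
from h import *
crop('s0',245,215,445,345,4,'c1')
im=cv2.imread('pics/d0.png')
a=cv2.resize(im[190:300,220:365],None,fx=4,fy=4,interpolation=cv2.INTER_CUBIC) #580x440
b=cv2.resize(im[350:425,238:304],None,fx=3.3,fy=3.3,interpolation=cv2.INTER_CUBIC)
cv2.imwrite('pics/c2.png',cv2.resize(im[190:300,220:365],None,fx=5,fy=5,interpolation=cv2.INTER_CUBIC))
E
```

```text
(no output)
```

View pics/c1.png

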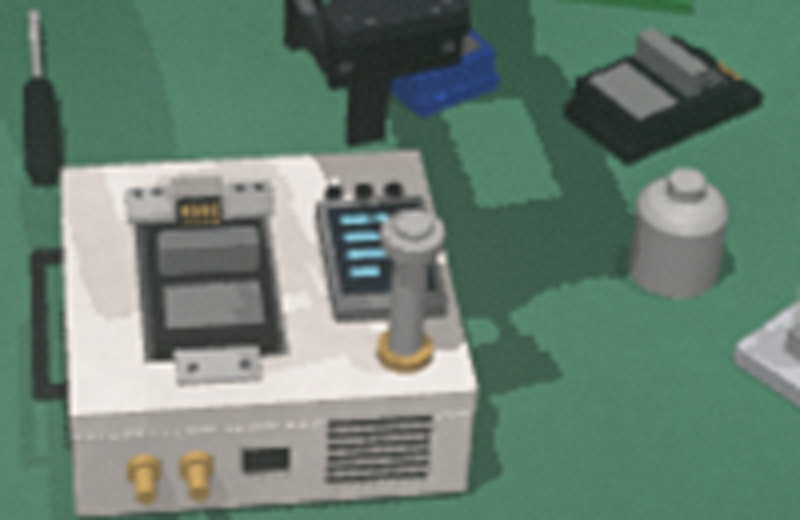

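View pics/c2.png

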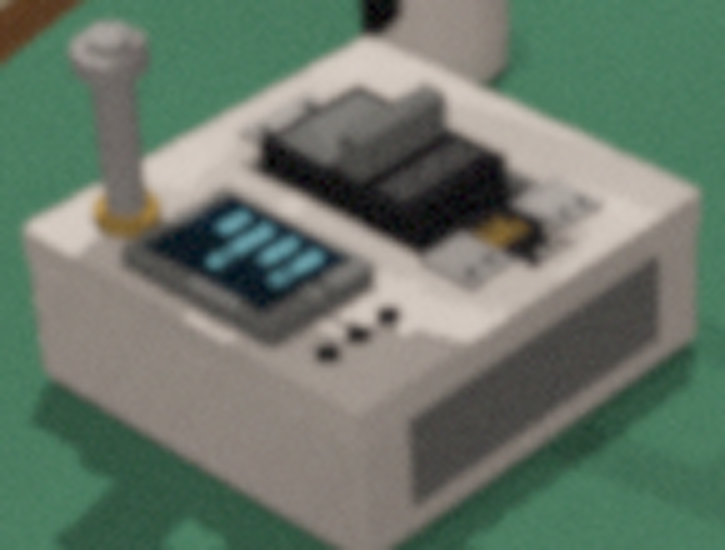

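The crops confirm it. The black pack has brass contacts at its nose, at crop (728,68). In the monitor, the nose keepers lie at the robot end and the tail keeper at crop (218,365). Next I fit the poses.

```bash
cat >> h.py <<'E'
from scipy.optimize import least_squares
def T(p,P):
    c,s=np.cos(p[2]),np.sin(p[2]); P=np.array(P,float); return np.c_[p[0]+c*P[:,0]-s*P[:,1],p[1]+s*P[:,0]+c*P[:,1],P[:,2]]
def fit(obs,p0):
    f=lambda p:np.concatenate([(proj(c,T(p,P))-np.array(U)).ravel() for c,P,U in obs])
    r=least_squares(f,p0,loss='soft_l1'); return r.x,f(r.x).reshape(-1,2).round(1)
E
python3 - <<'E'
from h import *
s,d=load('s0'),load('d0')
K=lambda L:[(245+x/4,215+y/4) for x,y in L]; D=lambda L:[(220+x/5,190+y/5) for x,y in L]
z=.09; C=dict(nm=(-.11,-.115,z),np=(-.11,.115,z),tp=(.11,.115,z),tm=(.11,-.115,z),inl=(.078,.078,.191))
m,e=fit([(s,[C['nm'],C['np'],C['tp'],C['tm']],K([(62,167),(421,151),(476,386),(72,415)])),
 (d,[C['tp'],C['np'],C['nm'],C['tm'],C['inl']],D([(25,228),(355,412),(697,188),(368,40),(108,35)]))],[.65,-.1,0])
print('monitor',m,np.degrees(m[2]),e.tolist()); print('home',T(m,[[.007,-.03,.116]]))
for u,v in K([(567,108),(628,160),(762,97),(690,40)]): print('base',onz(s,u,v,.008))
a,b=[onz(d,u,v,.012) for u,v in((260,411),(278,362))]; print('nose,tail',a,b)
print('tray',[onz(s,u,v,.03).round(3) for u,v in((148,261),(199,260),(196,318),(140,319))])
print('tray d',[onz(d,u,v,.03).round(3) for u,v in((395,191),(455,214),(425,238),(366,210))])
for n,u,v in(('can',415,286),('flow',449,307),('bot',211,376)): print(n,onz(s,u,v,0))
for n,u,v in(('cand',224,346),('flowd',170,335)): print(n,onz(d,u,v,0))
E
```

```text
monitor [ 0.61853469 -0.04140229 -0.24152557] -13.838396043576573 [[-0.3, -0.6], [-0.6, -1.2], [0.3, -0.2], [-0.4, -1.0], [-0.9, -0.4], [-0.1, 0.3], [0.1, 0.2], [-0.4, -1.0], [-0.6, -0.8]]
home [[ 0.61815599 -0.0722058   0.116     ]]
base [0.43753116 0.25953321 0.008     ]
base [0.50587497 0.27405937 0.008     ]
base [0.4709124  0.40050334 0.008     ]
base [0.39029591 0.3845194  0.008     ]
nose,tail [0.43377123 0.38832814 0.012     ] [0.46933619 0.26985495 0.012     ]
tray [array([ 0.336, -0.398,  0.03 ]), array([ 0.375, -0.269,  0.03 ]), array([ 0.589, -0.315,  0.03 ]), array([ 0.55, -0.44,  0.03])]
tray d [array([ 0.516, -0.42 ,  0.03 ]), array([ 0.33, -0.38,  0.03]), array([ 0.359, -0.24 ,  0.03 ]), array([ 0.545, -0.294,  0.03 ])]
can [6.26372256e-01 2.52389680e-01 1.11022302e-16]
flow [7.25375034e-01 2.96651186e-01 1.11022302e-16]
bot [ 0.74628912 -0.31380286  0.        ]
cand [0.59901236 0.27279969 0.        ]
flowd [0.71989679 0.29833372 0.        ]
```

>>> drive_tool(plan=[[0, 0, 0.86, -0.9, -0.08, 0.3, 87], [0, 0, 1.73, -1.8, -0.16, 0.6, 87], [0, 0, 1.73, -1.8, -0.16, 1.0, 87], [0, 0, 1.73, -1.8, -0.16, 1.25, 87], [0, 0, 1.73, -1.8, -0.16, 1.25, 87], [0, 0, 1.73, -1.8, -0.16, 1.25, 87]])

```text
time_s: 0.9
tcp_pos: [0.619, -0.0711, 0.192]
eef_rot: [0.787, 0.617, 0.0, 0.0]
force: [-0.2, -0.5, -0.8]
finger_gap: 0.0872
```

```bash
cat >> h.py <<'E'
def delta(pos,yaw_deg,tilt_deg=0):
    """tool target: jaw axis y along (yaw), z down, then pitched tail-up by tilt about the pack's y; returns row numbers"""
    st=bot.get_state(); R0=R.from_quat(st['eef_rot']); p0=st['tcp_pos']
    Rt=R.from_euler('z',yaw_deg,degrees=True)*R.from_euler('y',-tilt_deg,degrees=True)*R.from_quat([.70710678,.70710678,0,0])
    a=np.degrees((R0.inv()*Rt).as_rotvec())/8; s=R0.inv().apply(np.array(pos)-p0)/.04
    return np.r_[a,s].round(3)
def st():
    s=bot.get_state(); e=(R.from_quat(s['eef_rot'])*R.from_quat([.70710678,.70710678,0,0]).inv()).as_euler('ZYX',degrees=True)
    print('t',round(s['time_s'],2),'p',s['tcp_pos'].round(4),'yaw,pitch,roll',e.round(2),'F',s['force'].round(1),'M',s['wrist_torque'].round(2),'gap',round(s['finger_gap'],4),'q',s['joint_positions'].round(2))
E
python3 - <<'E'
from h import *
st(); w=shot('wrist','w1'); m=[ 0.61853469,-0.04140229,-0.24152557]
x,y=.007,-.03
P=[(x+a,y+b,.128) for a in(-.008,.008) for b in(-.03,.03)]+[(-.052,y+b,.093) for b in(-.046,-.017,.017,.046)]+[(.067,y+b,.093) for b in(-.024,.024)]+[(x+a,y+b,.104) for a in(-.041,.059) for b in(-.035,.035)]
im=w['image'][:,:,::-1].copy()
for u,v in proj(w,T(m,P)): cv2.drawMarker(im,(int(round(u)),int(round(v))),(0,0,255),0,9,1)
print(proj(w,T(m,P)).round(0).tolist())
cv2.imwrite('pics/w1m.png',im)
E
```

```text
t 0.9 p [ 0.619  -0.0711  0.192 ] yaw,pitch,roll [-1.375e+01 -4.000e-02  1.000e-02] F [-0.2 -0.5 -0.8] M [-0.03  0.05 -0.06] gap 0.0872 q [-0.24  0.25  1.58  0.    1.31 -0.  ]
[[307.0, 308.0], [306.0, 224.0], [330.0, 308.0], [331.0, 224.0], [246.0, 304.0], [243.0, 271.0], [240.0, 229.0], [237.0, 190.0], [395.0, 279.0], [399.0, 220.0], [265.0, 298.0], [261.0, 208.0], [396.0, 298.0], [403.0, 208.0]]
```

View pics/w1m.png

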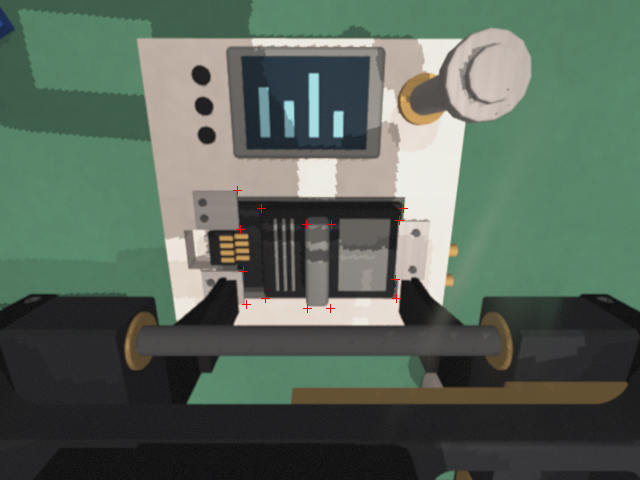

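The wrist view with the projected model laid over it agrees within about 1 px: tail-keeper edge at (397,221–280), nose-keeper edge at (238,190), rib at x 306–329. The monitor pose is good, so I grasp the flat pack.

```bash
cat >> h.py <<'E'
MON=[0.61853469,-0.04140229,-0.24152557]; YAW=np.degrees(MON[2])
def nose(nx,nz,th,h,gx=.065,ny=-.03):
    """row numbers for the pack's lower nose edge at monitor (nx,ny,nz), tail up th deg, TCP gx behind the nose and h above underside"""
    r=R.from_euler('y',-th,degrees=True).apply([gx,0,h]); p=T(MON,[[nx+r[0],ny,nz+r[2]]])[0]
    return delta(p,YAW,th).tolist()
E
python3 -c "
from h import *
print(nose(-.058,.072,0,.054))"
```

```text
[0.008, -0.001, 0.009, -0.027, -0.02, 1.658]
```

>>> drive_tool(plan=[[0, 0, 0, -0.03, -0.02, 0.8, 87], [0, 0, 0, -0.03, -0.02, 1.3, 87], [0, 0, 0, -0.03, -0.02, 1.66, 87], [0, 0, 0, -0.03, -0.02, 1.66, 87], [0, 0, 0, -0.03, -0.02, 1.66, 10], [0, 0, 0, -0.03, -0.02, 1.66, 10], [0, 0, 0, -0.03, -0.02, 1.66, 10], [0, 0, 0, -0.03, -0.02, 1.66, 10], [0, 0, 0, -0.03, -0.02, 1.66, 10], [0, 0, 0, -0.03, -0.02, 1.66, 10]])

```text
time_s: 2.2
tcp_pos: [0.6175, -0.073, 0.1251]
eef_rot: [0.787, 0.617, -0.0, -0.0]
force: [0.2, -0.4, -0.2]
finger_gap: 0.0347
```

```bash
python3 -c "
from h import *
st();h=bot.get_state()['tcp_pos'][2]-.072;print(h)
for a in [(-.0675,.0722,0),(-.0675,.0725,5),(-.0675,.073,10),(-.0675,.073,14),(-.0455,.075,14),(-.0455,.10,14),(-.0455,.15,7),(-.0455,.20,0)]: print(nose(*a,h))"
```

```text
t 2.2 p [ 0.6175 -0.073   0.1251] yaw,pitch,roll [-13.84   0.     0.  ] F [ 0.2 -0.4 -0.2] M [ 0.01  0.03 -0.01] gap 0.0347 q [-0.24  0.32  1.64  0.    1.19 -0.  ]
0.053129261596467345
[-0.0, -0.0, -0.0, 0.022, -0.226, -0.005]
[-0.625, -0.0, -0.0, 0.022, -0.348, -0.149]
[-1.25, 0.0, -0.0, 0.022, -0.482, -0.287]
[-1.75, 0.0, -0.0, 0.022, -0.596, -0.379]
[-1.75, 0.0, -0.0, 0.022, -0.046, -0.429]
[-1.75, 0.0, -0.0, 0.022, -0.046, -1.054]
[-0.875, -0.0, -0.0, 0.022, 0.15, -2.138]
[-0.0, -0.0, -0.0, 0.022, 0.323, -3.2]
```

>>> drive_tool(plan=[[0, 0, 0, 0, 0, 0, 5], [0, 0, 0, 0, 0, 0, 5], [0, 0, 0, 0, 0, 0, 5], [0, 0, 0, 0, 0, 0, 5], [0, 0, 0, 0, -0.08, 0, 5], [0, 0, 0, 0, -0.16, 0, 5], [0, 0, 0, 0, -0.24, -0.01, 5], [0, 0, 0, 0, -0.24, -0.01, 5]])

```text
time_s: 3.2
tcp_pos: [0.6085, -0.0708, 0.1255]
eef_rot: [0.787, 0.617, 0.0, 0.001]
force: [6.1, -1.9, -4.0]
finger_gap: 0.0154
```

```bash
python3 -c "
from h import *
st()
for a in [(-.0675,.0725,5),(-.0675,.073,10),(-.0675,.073,14)]: print(nose(*a,.0531))"
```

```text
t 3.2 p [ 0.6085 -0.0708  0.1255] yaw,pitch,roll [-13.84  -0.09  -0.  ] F [ 6.1 -1.9 -4. ] M [-0.29 -1.16  0.02] gap 0.0154 q [-0.24  0.3   1.66 -0.    1.18 -0.  ]
[-0.613, 0.0, -0.001, 0.023, -0.117, -0.14]
[-1.238, 0.0, -0.001, 0.023, -0.25, -0.278]
[-1.738, 0.0, -0.001, 0.023, -0.364, -0.37]
```

>>> drive_tool(plan=[[-0.3, 0, 0, 0, -0.06, -0.07, 5], [-0.6, 0, 0, 0, -0.12, -0.14, 5], [-0.9, 0, 0, 0, -0.18, -0.21, 5], [-1.24, 0, 0, 0, -0.25, -0.28, 5], [-1.5, 0, 0, 0, -0.31, -0.33, 5], [-1.75, 0, 0, 0, -0.365, -0.38, 5], [-1.75, 0, 0, 0, -0.365, -0.38, 5]])

```text
time_s: 4.08
tcp_pos: [0.5936, -0.0671, 0.1405]
eef_rot: [0.781, 0.612, 0.075, 0.096]
force: [7.0, -1.5, -6.9]
finger_gap: 0.0157
```

```bash
python3 -c "
from h import *
st(); shot('side','d1'); crop('d1',220,150,380,270,5,'d1c')
for a in [(-.0455,.075,14),(-.0455,.10,14),(-.0455,.15,7),(-.0455,.20,0)]: print(nose(*a,.0531))"
```

```text
t 4.08 p [ 0.5936 -0.0671  0.1405] yaw,pitch,roll [-13.84 -14.06  -0.  ] F [ 7.  -1.5 -6.9] M [-0.23 -1.03  0.07] gap 0.0157 q [-0.24  0.08  1.9   0.    0.91 -0.  ]
[0.005, 0.0, -0.0, 0.023, 0.558, 0.095]
[0.005, 0.0, -0.0, 0.023, 0.709, -0.512]
[0.88, 0.0, -0.0, 0.023, 1.162, -1.516]
[1.755, 0.0, -0.0, 0.023, 1.589, -2.504]
```

View pics/d1c.png

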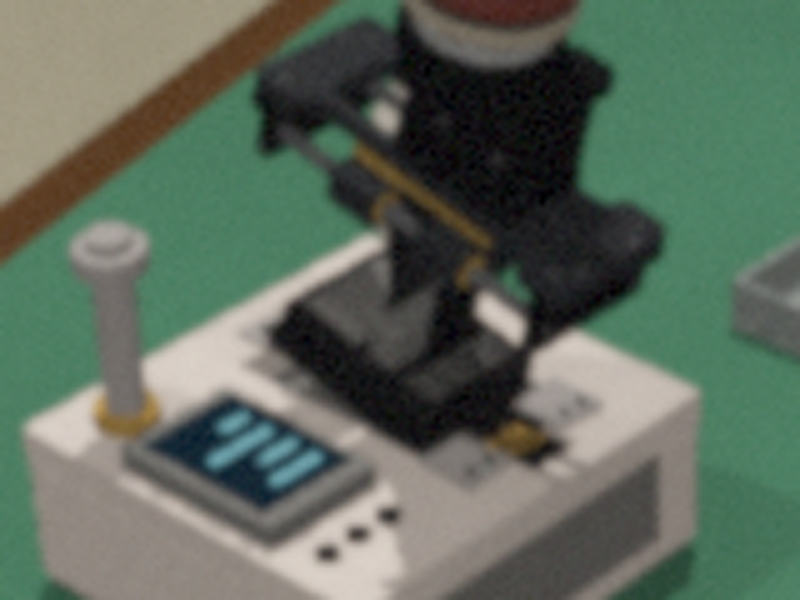

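The view shows the tail raised clear of its keeper, with the tongue still under the nose keepers at crop (520,440). I slide it back and lift it out.

>>> drive_tool(plan=[[0, 0, 0, 0, 0.2, 0.03, 5], [0, 0, 0, 0, 0.4, 0.07, 5], [0, 0, 0, 0, 0.56, 0.08, 5], [0, 0, 0, 0, 0.6, 0.0, 5], [0, 0, 0, 0, 0.71, -0.51, 5], [0.4, 0, 0, 0, 0.95, -1.0, 5], [0.88, 0, 0, 0, 1.16, -1.52, 5], [1.75, 0, 0, 0, 1.59, -2.5, 5], [1.75, 0, 0, 0, 1.59, -2.5, 5]])

```text
time_s: 5.25
tcp_pos: [0.6341, -0.0773, 0.2578]
eef_rot: [0.787, 0.617, 0.002, 0.003]
force: [1.1, -1.0, -4.3]
finger_gap: 0.0158
```

```bash
python3 -c "
from h import *
st()
print(delta([.45,-.345,.24],-13))
print(delta([.45,-.345,.12],-13))"
```

```text
t 5.25 p [ 0.6341 -0.0773  0.2578] yaw,pitch,roll [-13.85  -0.46  -0.  ] F [ 1.1 -1.  -4.3] M [-0.02 -0.07 -0.01] gap 0.0158 q [-0.24  0.24  1.48 -0.    1.42 -0.  ]
[ 5.700e-02  1.000e-03 -1.070e-01 -7.601e+00 -2.870e+00  4.230e-01]
[ 5.700e-02  1.000e-03 -1.070e-01 -7.601e+00 -2.894e+00  3.423e+00]
```

>>> drive_tool(plan=[[0, 0, 0, -0.8, -0.3, 0, 5], [0, 0, 0, -1.9, -0.7, 0, 5], [0, 0, 0, -3.1, -1.15, 0.1, 5], [0, 0, 0, -4.4, -1.65, 0.2, 5], [0, 0, -0.1, -5.6, -2.1, 0.3, 5], [0, 0, -0.1, -6.6, -2.5, 0.4, 5], [0, 0, -0.1, -7.3, -2.75, 0.42, 5], [0.06, 0, -0.1, -7.6, -2.87, 0.42, 5], [0.06, 0, -0.1, -7.6, -2.87, 0.42, 5], [0.06, 0, -0.1, -7.6, -2.87, 0.42, 5]])

```text
time_s: 6.5
tcp_pos: [0.4468, -0.3428, 0.236]
eef_rot: [0.782, 0.623, -0.002, -0.003]
force: [-0.6, 0.1, -4.3]
finger_gap: 0.016
```

```bash
python3 -c "
from h import *
st(); w=shot('wrist','w2')"
```

```text
t 6.5 p [ 0.4468 -0.3428  0.236 ] yaw,pitch,roll [-12.98   0.47   0.04] F [-0.6  0.1 -4.3] M [-0.01  0.03  0.03] gap 0.016 q [-0.79  0.08  1.69 -0.    1.38 -0.56]
```

View pics/w2.png

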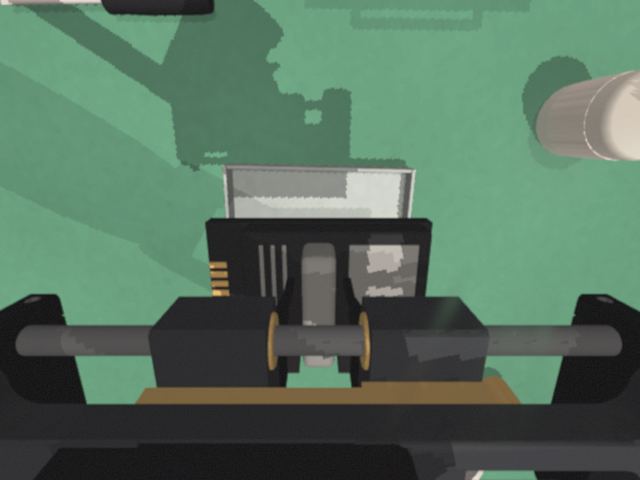

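Wrist view: the pack is held level, with the tray's +y wall corners at (226,167) and (415,169).

```bash
python3 -c "
from h import *
w=load('w2'); a,b=onz(w,226,167,.03),onz(w,415,169,.03); v=b-a; n=np.linalg.norm(v); y=np.degrees(np.arctan2(v[1],v[0])); u=v/n
c=(a+b)/2+np.array([u[1],-u[0],0])*.065; print(a,b,n,y,c)
for z in(.10,.0625,.0575): print(delta([c[0],c[1],z],y))"
```

```text
[ 0.36345019 -0.26977786  0.03      ] [ 0.55199266 -0.31536483  0.03      ] 0.19397534701444966 -13.592461498029888 [ 0.4424455  -0.35575082  0.03      ]
[-5.800e-02 -3.000e-03  7.900e-02 -3.440e-01 -9.000e-03  3.404e+00]
[-5.800e-02 -3.000e-03  7.900e-02 -3.440e-01 -2.000e-03  4.342e+00]
[-5.800e-02 -3.000e-03  7.900e-02 -3.440e-01 -1.000e-03  4.467e+00]
```

>>> drive_tool(plan=[[0, 0, 0, -0.2, 0, 0.8, 5], [-0.06, 0, 0.08, -0.34, 0, 1.9, 5], [-0.06, 0, 0.08, -0.34, 0, 3.0, 5], [-0.06, 0, 0.08, -0.34, 0, 3.9, 5], [-0.06, 0, 0.08, -0.34, 0, 4.3, 5], [-0.06, 0, 0.08, -0.34, 0, 4.4, 5], [-0.06, 0, 0.08, -0.34, 0, 4.44, 5], [-0.06, 0, 0.08, -0.34, 0, 4.46, 5], [-0.06, 0, 0.08, -0.34, 0, 4.46, 5]])

```text
time_s: 7.68
tcp_pos: [0.4423, -0.3573, 0.059]
eef_rot: [0.786, 0.618, 0.0, 0.001]
force: [1.1, -0.0, -4.1]
finger_gap: 0.0157
```

```bash
python3 -c "
from h import *
st()"
```

```text
t 7.67 p [ 0.4423 -0.3573  0.059 ] yaw,pitch,roll [-13.68  -0.09  -0.06] F [ 1.1 -0.  -4.1] M [0.01 0.03 0.01] gap 0.0157 q [-0.82  0.29  1.81 -0.    1.04 -0.58]
```

>>> drive_tool(plan=[[0, 0, 0, 0, 0, 0.02, 5], [0, 0, 0, 0, 0, 0.04, 5], [0, 0, 0, 0, 0, 0.05, 5], [0, 0, 0, 0, 0, 0.05, 5]])

```text
time_s: 8.18
tcp_pos: [0.4419, -0.357, 0.0571]
eef_rot: [0.786, 0.618, -0.0, 0.0]
force: [-3.1, 2.9, 5.4]
finger_gap: 0.0156
```

>>> drive_tool(plan=[[0, 0, 0, 0, 0, 0.03, 60], [0, 0, 0, 0, 0, 0.03, 60], [0, 0, 0, 0, 0, 0.03, 60], [0, 0, 0, 0, 0, 0.03, 60], [0, 0, 0, 0, 0, -0.5, 60], [0, 0, 0, 0, 0, -1.5, 60], [0, 0, 0, 0, 0, -2.8, 60], [0, 0, 0, 0, 0, -4.0, 60], [0, 0, 0, 0, 0, -4.6, 60], [0, 0, 0, 0, 0, -4.6, 60]])

```text
time_s: 9.43
tcp_pos: [0.4423, -0.3575, 0.2418]
eef_rot: [0.786, 0.618, 0.0, 0.002]
force: [-0.1, 0.3, -0.7]
finger_gap: 0.0599
```

```bash
python3 -c "
from h import *
st()
print(delta([.452,.33,.24],-74))
print(delta([.452,.33,.24],106))"
```

```text
t 9.43 p [ 0.4423 -0.3575  0.2418] yaw,pitch,roll [-13.68  -0.16  -0.12] F [-0.1  0.3 -0.7] M [-0.01  0.01 -0.02] gap 0.0599 q [-0.82  0.08  1.68 -0.    1.38 -0.58]
[ 2.6000e-02  3.0000e-03  7.5400e+00  1.6758e+01 -3.8300e+00  0.0000e+00]
[-3.0000e-03  3.0000e-02 -1.4960e+01  1.6758e+01 -3.8300e+00  0.0000e+00]
```

>>> drive_tool(plan=[[0, 0, 0.3, 0.7, -0.16, 0, 60], [0, 0, 0.9, 1.9, -0.43, 0, 60], [0, 0, 1.6, 3.3, -0.75, 0, 60], [0, 0, 2.3, 4.7, -1.07, 0, 60], [0, 0, 3.0, 6.1, -1.39, 0, 60], [0, 0, 3.7, 7.5, -1.71, 0, 60], [0, 0, 4.4, 8.9, -2.03, 0, 60], [0, 0, 5.1, 10.3, -2.35, 0, 60], [0, 0, 5.8, 11.5, -2.63, 0, 60], [0, 0, 6.3, 12.5, -2.86, 0, 60]])

```text
time_s: 10.68
tcp_pos: [0.4472, 0.1578, 0.2374]
eef_rot: [0.975, 0.224, -0.002, -0.0]
force: [0.6, -0.1, 0.2]
finger_gap: 0.0598
```

```bash
python3 -c "
from h import *
st()
print(delta([.452,.33,.24],-74))"
```

```text
t 10.68 p [0.4472 0.1578 0.2374] yaw,pitch,roll [-6.417e+01  6.000e-02 -2.200e-01] F [ 0.6 -0.1  0.2] M [ 0.04  0.12 -0.  ] gap 0.0598 q [ 0.17 -0.14  1.91 -0.    1.38  1.29]
[-0.005  0.029  1.229  1.984 -3.823 -0.069]
```

>>> drive_tool(plan=[[0, 0, 0.3, 0.5, -0.9, 0, 60], [0, 0, 0.6, 1.0, -2.0, 0, 60], [0, 0, 0.9, 1.5, -2.9, 0, 60], [0, 0, 1.1, 1.85, -3.5, 0, 60], [0, 0, 1.2, 2.0, -3.8, 0, 60], [0, 0, 1.2, 2.0, -3.8, 0, 60], [0, 0, 1.2, 2.0, -3.8, 0, 60]])

```text
time_s: 11.55
tcp_pos: [0.4542, 0.3267, 0.2393]
eef_rot: [0.99, 0.142, -0.001, 0.0]
force: [0.2, -0.6, -0.1]
finger_gap: 0.06
```

```bash
python3 -c "
from h import *
st(); w=shot('wrist','w3')"
```

```text
t 11.55 p [0.4542 0.3267 0.2393] yaw,pitch,roll [-7.37e+01 -4.00e-02 -7.00e-02] F [ 0.2 -0.6 -0.1] M [ 0.07  0.1  -0.08] gap 0.06 q [ 0.48  0.07  1.7  -0.    1.37  1.77]
```

View pics/w3.png

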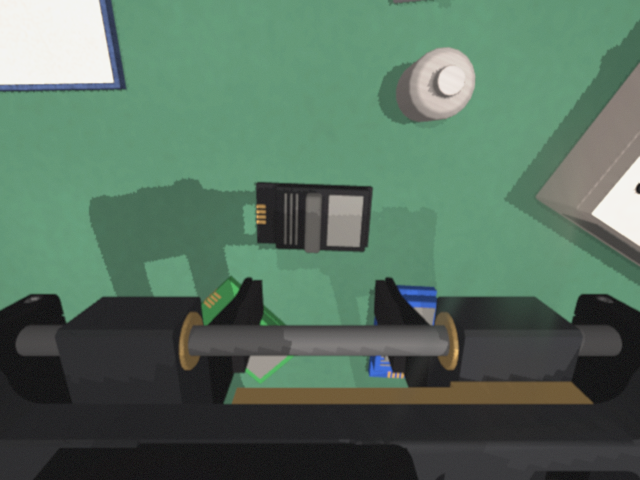

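Wrist view: the black pack has its nose contacts on the left at (261,214) and its rib at x 306–322, y 193–251. Its base corners are near (257,183), (258,245), (371,187) and (367,250). Green and blue lie clear below it.

```bash
python3 - <<'E'
from h import *
w=load('w3')
# world orientation: tool y along pack x; image up = pack +y or -y: decide by fit
best=None
for sg in(1,-1):
    P=[(-.065,.035*sg,.012),(-.065,-.035*sg,.012),(.065,.035*sg,.012),(.065,-.035*sg,.012),(-.008,.03*sg,.056),(.008,.03*sg,.056),(-.008,-.03*sg,.056),(.008,-.03*sg,.056)]
    U=[(257,183),(258,245),(371,187),(367,250),(306,193),(322,193),(306,251),(321,251)]
    p,e=fit([(w,P,U)],[.45,.33,-1.29]); print(sg,p,np.degrees(p[2]),e.tolist())
    if best is None or abs(e).sum()<best[1]: best=(p,abs(e).sum())
p=best[0]; print(delta([p[0],p[1],.15],np.degrees(p[2])))
im=w['image'][:,:,::-1].copy()
for u,v in proj(w,T(p,P)): cv2.drawMarker(im,(int(round(u)),int(round(v))),(0,0,255),0,7,1)
cv2.imwrite('pics/w3c.png',cv2.resize(im[165:265,235:390],None,fx=5,fy=5,interpolation=cv2.INTER_CUBIC))
E
```

```text
1 [ 0.44937482  0.33072767 -1.3111827 ] -75.12523498607058 [[-1.2, -1.0], [-0.3, -2.5], [2.5, -2.1], [2.1, -5.0], [-0.0, 1.5], [0.3, 1.8], [-0.8, 1.1], [-0.3, 1.4]]
-1 [ 0.39461439  0.31491206 -1.27773739] -73.20895983631162 [[4.2, 105.7], [-0.5, -11.4], [-3.1, 100.8], [3.0, -17.5], [0.7, 108.8], [-0.6, 108.7], [-0.5, -1.4], [-0.0, -1.5]]
[ 0.004  0.004  0.175 -0.091 -0.134  2.241]
```

View pics/w3c.png

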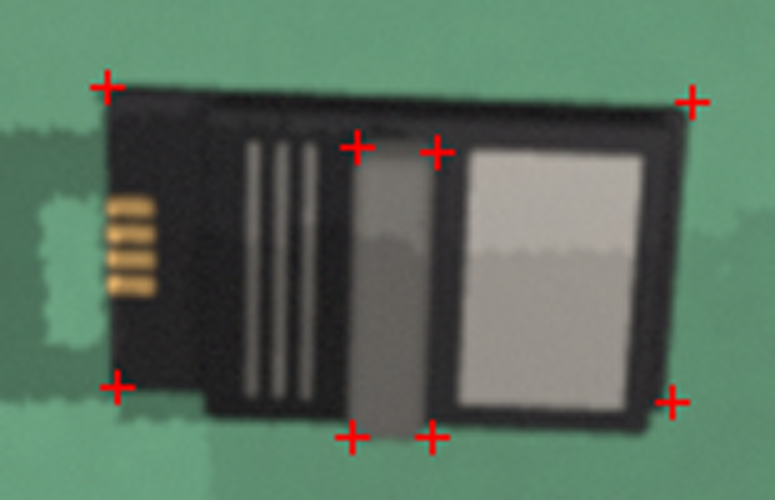

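The fit matches within about 1 px once I shift it 1 mm towards the nose. I descend and grasp.

>>> drive_tool(plan=[[0, 0, 0.2, -0.05, -0.08, 0.7, 60], [0, 0, 0.2, -0.09, -0.16, 1.9, 60], [0, 0, 0.2, -0.09, -0.16, 3.1, 60], [0, 0, 0.2, -0.09, -0.16, 4.0, 60], [0, 0, 0.2, -0.09, -0.16, 4.5, 60], [0, 0, 0.2, -0.09, -0.16, 4.63, 60], [0, 0, 0.2, -0.09, -0.16, 4.63, 50], [0, 0, 0.2, -0.09, -0.16, 4.63, 40], [0, 0, 0.2, -0.09, -0.16, 4.63, 30], [0, 0, 0.2, -0.09, -0.16, 4.63, 20]])

```text
time_s: 12.85
tcp_pos: [0.4494, 0.3331, 0.0554]
eef_rot: [0.992, 0.128, 0.001, -0.0]
force: [0.2, -0.7, -0.2]
finger_gap: 0.0282
```

>>> drive_tool(plan=[[0, 0, 0, 0, 0, 0, 5], [0, 0, 0, 0, 0, 0, 5], [0, 0, 0, 0, 0, 0, 5], [0, 0, 0, 0, 0, 0, 5]])

```text
time_s: 13.35
tcp_pos: [0.4493, 0.3328, 0.055]
eef_rot: [0.992, 0.128, 0.0, 0.0]
force: [-0.1, -2.2, 4.1]
finger_gap: 0.0159
```

```bash
python3 -c "
from h import *
st()"
```

```text
t 13.35 p [0.4493 0.3328 0.055 ] yaw,pitch,roll [-7.528e+01 -2.000e-02  1.000e-02] F [-0.1 -2.2  4.1] M [-0.53  0.17 -0.07] gap 0.0159 q [ 0.5   0.28  1.84 -0.    1.03  1.81]
```

>>> drive_tool(plan=[[0, 0, 0, 0, 0, -0.3, 5], [0, 0, 0, 0, 0, -1.1, 5], [0, 0, 0, 0, 0, -2.2, 5], [0, 0, 0, 0, 0, -3.4, 5], [0, 0, 0, 0, 0, -4.5, 5], [0, 0, 0, 0, 0, -5.1, 5], [0, 0, 0, 0, 0, -5.1, 5]])

```text
time_s: 14.22
tcp_pos: [0.4499, 0.3337, 0.2611]
eef_rot: [0.992, 0.128, 0.002, -0.001]
force: [0.0, -1.1, -4.0]
finger_gap: 0.0157
```

```bash
python3 -c "
from h import *
st()
print(nose(-.050,.20,0,.055))"
```

```text
t 14.22 p [0.4499 0.3337 0.2611] yaw,pitch,roll [-75.26   0.09   0.24] F [ 0.  -1.1 -4. ] M [-0.02  0.11 -0.02] gap 0.0157 q [0.5  0.05 1.68 0.   1.41 1.81]
[0.007, -0.033, -7.678, 1.662, 10.98, 0.144]
```

>>> drive_tool(plan=[[0, 0, -0.5, 0.1, 0.7, 0, 5], [0, 0, -1.3, 0.3, 1.9, 0, 5], [0, 0, -2.2, 0.48, 3.2, 0, 5], [0, 0, -3.1, 0.68, 4.5, 0, 5], [0, 0, -4.0, 0.88, 5.8, 0, 5], [0, 0, -4.9, 1.07, 7.1, 0, 5], [0, 0, -5.8, 1.27, 8.4, 0.05, 5], [0, 0, -6.6, 1.45, 9.6, 0.1, 5], [0, 0, -7.3, 1.58, 10.5, 0.14, 5], [0, 0, -7.68, 1.66, 10.98, 0.14, 5]])

```text
time_s: 15.48
tcp_pos: [0.624, -0.0767, 0.2497]
eef_rot: [0.787, 0.617, -0.001, -0.002]
force: [0.3, 0.7, -3.3]
finger_gap: 0.0158
```

>>> drive_tool(plan=[[0, 0, 0, 0, 0, 0, 5], [0, 0, 0, 0, 0, 0, 5], [0, 0, 0, 0, 0, 0, 5]])

```text
time_s: 15.85
tcp_pos: [0.6245, -0.0738, 0.2526]
eef_rot: [0.787, 0.617, -0.0, -0.001]
force: [-0.2, 0.3, -3.6]
finger_gap: 0.0158
```

```bash
python3 - <<'E'
from h import *
st(); w=shot('wrist','w4')
s=bot.get_state(); Rt=R.from_quat(s['eef_rot'])*R.from_quat([.70710678,.70710678,0,0]).inv()
W=lambda P:s['tcp_pos']+Rt.apply(np.array(P)-[0,0,.055])
P=W([(-.065,.035,.012),(-.065,-.035,.012),(.065,.035,.012),(-.008,.03,.056),(.008,.03,.056),(-.041,.035,.032),(.059,.035,.032)])
im=w['image'][:,:,::-1].copy()
for u,v in proj(w,P): cv2.drawMarker(im,(int(round(u)),int(round(v))),(0,0,255),0,11,1)
y=-.03
for u,v in proj(w,T(MON,[(-.052,y+b,.093) for b in(-.017,.017,.046)]+[(.067,y+b,.093) for b in(-.024,.024)])): cv2.drawMarker(im,(int(round(u)),int(round(v))),(255,0,0),1,11,1)
print(proj(w,P).round(1).tolist())
cv2.imwrite('pics/w4c.png',cv2.resize(im[150:390,180:460],None,fx=2.5,fy=2.5,interpolation=cv2.INTER_CUBIC))
E
```

```text
t 15.85 p [ 0.6245 -0.0738  0.2526] yaw,pitch,roll [-13.8    0.06   0.02] F [-0.2  0.3 -3.6] M [-0.03  0.09 -0.01] gap 0.0158 q [-0.24  0.22  1.5   0.    1.42 -0.  ]
[[206.5, 222.4], [217.6, 329.6], [434.0, 222.2], [302.7, 257.0], [338.3, 257.0], [240.6, 231.9], [435.1, 231.7]]
```

View pics/w4c.png

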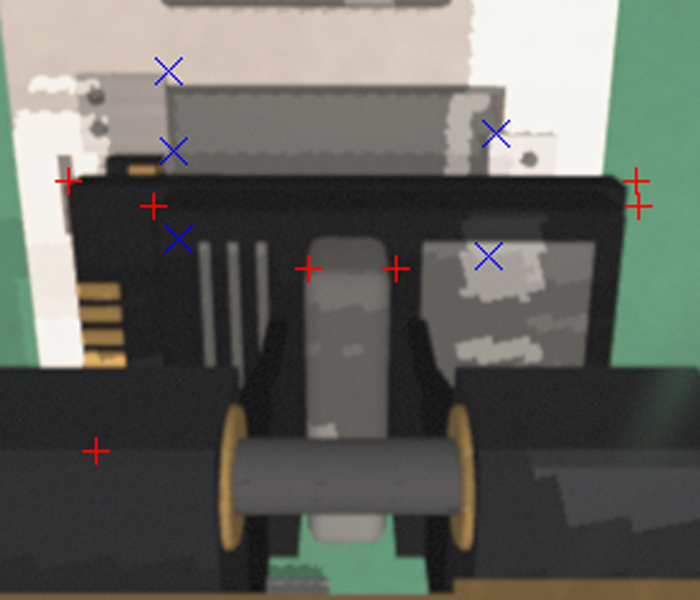

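The held pack is level. Its nose and tail edges lie where the flat pack's were in the tray view (221 px long against 224, same centre within 1 px), so the grip is central at h ≈ 55 mm. I tilt it and go down to the hooking pose.

```bash
python3 -c "
from h import *
for a in [(-.044,.16,7),(-.044,.11,14),(-.044,.085,14),(-.044,.0765,14)]: print(nose(*a,.055))"
```

```text
[-0.879, -0.002, 0.006, 0.003, 0.004, 0.76]
[-1.754, -0.002, 0.006, 0.003, -0.197, 1.846]
[-1.754, -0.002, 0.006, 0.003, -0.196, 2.471]
[-1.754, -0.002, 0.006, 0.003, -0.196, 2.684]
```

>>> drive_tool(plan=[[-0.45, 0, 0, 0, 0, 0.35, 5], [-0.88, 0, 0, 0, 0, 0.76, 5], [-1.3, 0, 0, 0, -0.1, 1.3, 5], [-1.75, 0, 0, 0, -0.2, 1.85, 5], [-1.75, 0, 0, 0, -0.2, 2.2, 5], [-1.75, 0, 0, 0, -0.2, 2.47, 5], [-1.75, 0, 0, 0, -0.2, 2.6, 5], [-1.75, 0, 0, 0, -0.2, 2.68, 5], [-1.75, 0, 0, 0, -0.2, 2.68, 5], [-1.75, 0, 0, 0, -0.2, 2.68, 5]])

```text
time_s: 17.15
tcp_pos: [0.6176, -0.0732, 0.1465]
eef_rot: [0.781, 0.612, 0.075, 0.096]
force: [-0.4, 0.2, -3.3]
finger_gap: 0.0158
```

```bash
python3 -c "
from h import *
st()
for a in [(-.044,.073,14),(-.05,.0727,14),(-.066,.0727,14)]: print(nose(*a,.055))"
```

```text
t 17.15 p [ 0.6176 -0.0732  0.1465] yaw,pitch,roll [-13.85 -14.04   0.  ] F [-0.4  0.2 -3.3] M [ 0.09  0.4  -0.03] gap 0.0158 q [-0.25  0.13  1.84  0.    0.93 -0.  ]
[0.005, -0.0, -0.001, 0.028, -0.049, 0.101]
[0.005, -0.0, -0.001, 0.028, -0.196, 0.072]
[0.005, -0.0, -0.001, 0.028, -0.584, -0.025]
```

>>> drive_tool(plan=[[0, 0, 0, 0.03, -0.03, 0.06, 5], [0, 0, 0, 0.03, -0.05, 0.1, 5], [0, 0, 0, 0.03, -0.05, 0.1, 5], [0, 0, 0, 0.03, -0.12, 0.085, 5], [0, 0, 0, 0.03, -0.2, 0.07, 5], [0, 0, 0, 0.03, -0.2, 0.07, 5]])

```text
time_s: 17.9
tcp_pos: [0.6102, -0.0702, 0.1413]
eef_rot: [0.781, 0.612, 0.075, 0.096]
force: [-0.6, -1.0, -4.4]
finger_gap: 0.0156
```

```bash
python3 -c "
from h import *
st()
for a in [(-.05,.0727,14),(-.066,.0727,14)]: print(nose(*a,.055))"
```

```text
t 17.9 p [ 0.6102 -0.0702  0.1413] yaw,pitch,roll [-13.84 -13.99   0.  ] F [-0.6 -1.  -4.4] M [0.03 0.39 0.01] gap 0.0156 q [-0.24  0.12  1.86  0.    0.92 -0.  ]
[-0.002, -0.0, -0.0, -0.002, 0.026, -0.007]
[-0.002, -0.0, -0.0, -0.002, -0.362, -0.104]
```

No contact force, and the pose is within about 1 mm. I slide in against the spring.

>>> drive_tool(plan=[[0, 0, 0, 0, -0.1, -0.03, 5], [0, 0, 0, 0, -0.2, -0.06, 5], [0, 0, 0, 0, -0.3, -0.09, 5], [0, 0, 0, 0, -0.37, -0.105, 5], [0, 0, 0, 0, -0.37, -0.105, 5]])

```text
time_s: 18.52
tcp_pos: [0.5964, -0.0668, 0.1425]
eef_rot: [0.781, 0.612, 0.076, 0.097]
force: [4.7, -1.1, -7.0]
finger_gap: 0.0161
```

```bash
python3 -c "
from h import *
st(); shot('side','d2'); crop('d2',220,150,380,270,5,'d2c')
for a in [(-.066,.0725,14),(-.066,.0725,9),(-.066,.0725,5),(-.066,.072,2),(-.066,.072,0)]: print(nose(*a,.055))"
```

```text
t 18.52 p [ 0.5964 -0.0668  0.1425] yaw,pitch,roll [-13.85 -14.15   0.  ] F [ 4.7 -1.1 -7. ] M [-0.25 -0.88 -0.01] gap 0.0161 q [-0.24  0.08  1.9   0.    0.92 -0.  ]
[0.019, -0.0, -0.001, -0.002, -0.026, 0.017]
[0.644, -0.0, -0.001, -0.002, 0.087, 0.164]
[1.144, -0.0, -0.001, -0.002, 0.168, 0.288]
[1.519, -0.0, -0.001, -0.002, 0.22, 0.397]
[1.769, -0.0, -0.001, -0.002, 0.254, 0.464]
```

View pics/d2c.png

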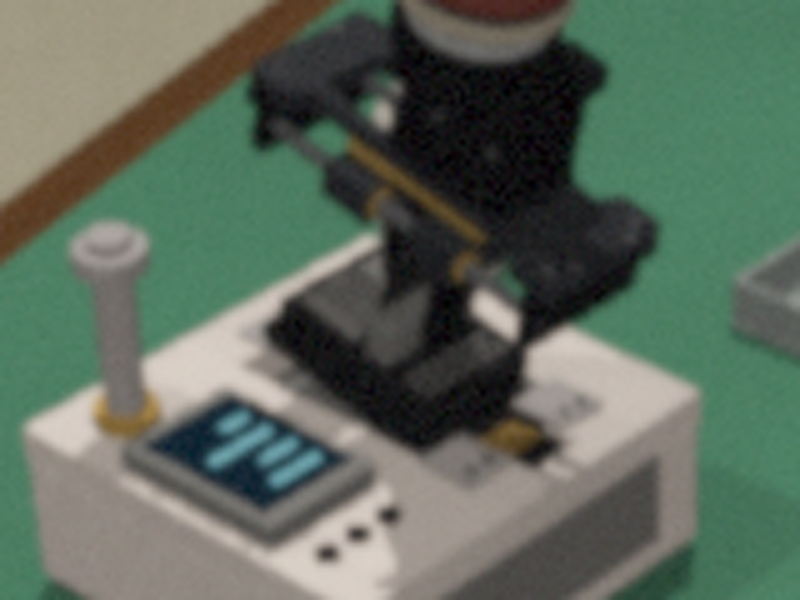

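The view matches the removal pose: tongue under both keepers at crop (520,440), tail above its keeper, spring reaction about 5 N. I swing the tail down.

>>> drive_tool(plan=[[0.3, 0, 0, 0, 0.01, 0.08, 5], [0.64, 0, 0, 0, 0.065, 0.16, 5], [0.9, 0, 0, 0, 0.105, 0.225, 5], [1.14, 0, 0, 0, 0.145, 0.285, 5], [1.35, 0, 0, 0, 0.175, 0.34, 5], [1.52, 0, 0, 0, 0.2, 0.39, 5], [1.52, 0, 0, 0, 0.2, 0.39, 5]])

```text
time_s: 19.45
tcp_pos: [0.6089, -0.0699, 0.1299]
eef_rot: [0.787, 0.617, 0.011, 0.014]
force: [6.3, -1.2, -2.5]
finger_gap: 0.0156
```

```bash
python3 -c "
from h import *
st()
for a in [(-.067,.072,2),(-.0665,.072,0),(-.058,.072,0)]: print(nose(*a,.055))"
```

```text
t 19.45 p [ 0.6089 -0.0699  0.1299] yaw,pitch,roll [-1.385e+01 -2.090e+00  1.000e-02] F [ 6.3 -1.2 -2.5] M [-0.21 -0.91 -0.05] gap 0.0156 q [-0.24  0.27  1.69  0.    1.15 -0.  ]
[0.011, -0.001, -0.002, -0.001, -0.036, 0.015]
[0.261, -0.001, -0.002, -0.001, 0.024, 0.073]
[0.261, -0.001, -0.002, -0.001, 0.236, 0.081]
```

>>> drive_tool(plan=[[0.13, 0, 0, 0, 0.01, 0.04, 5], [0.26, 0, 0, 0, 0.02, 0.07, 5], [0.26, 0, 0, 0, 0.02, 0.09, 5], [0.26, 0, 0, 0, 0.02, 0.09, 5]])

```text
time_s: 19.95
tcp_pos: [0.6099, -0.0701, 0.127]
eef_rot: [0.787, 0.617, 0.0, 0.001]
force: [5.6, -1.5, 0.3]
finger_gap: 0.0158
```

```bash
python3 -c "
from h import *
st()
for a in [(-.058,.072,0)]: print(nose(*a,.055))"
```

```text
t 19.95 p [ 0.6099 -0.0701  0.127 ] yaw,pitch,roll [-13.85  -0.08   0.  ] F [ 5.6 -1.5  0.3] M [-0.26 -1.04  0.03] gap 0.0158 q [-0.24  0.3   1.66  0.    1.18 -0.  ]
[0.01, -0.0, -0.001, -0.001, 0.213, 0.001]
```

>>> drive_tool(plan=[[0, 0, 0, 0, 0.07, 0, 5], [0, 0, 0, 0, 0.14, 0, 5], [0, 0, 0, 0, 0.2, 0, 5], [0, 0, 0, 0, 0.215, 0, 5], [0, 0, 0, 0, 0.215, 0, 5]])

```text
time_s: 20.58
tcp_pos: [0.6167, -0.0718, 0.127]
eef_rot: [0.787, 0.617, -0.001, -0.001]
force: [-0.8, 0.1, 7.3]
finger_gap: 0.0156
```

```bash
python3 -c "
from h import *
st()
for a in [(-.058,.072,0)]: print(nose(*a,.055))"
```

```text
t 20.57 p [ 0.6167 -0.0718  0.127 ] yaw,pitch,roll [-1.383e+01  1.500e-01 -1.000e-02] F [-0.8  0.1  7.3] M [-0.04 -0.05  0.03] gap 0.0156 q [-0.24  0.31  1.64 -0.    1.19 -0.  ]
[-0.018, 0.001, 0.001, -0.002, 0.038, 0.0]
```

>>> drive_tool(plan=[[0, 0, 0, 0, 0.02, -0.01, 5], [0, 0, 0, 0, 0.035, -0.01, 5], [0, 0, 0, 0, 0.035, -0.01, 5]])

```text
time_s: 20.95
tcp_pos: [0.6175, -0.072, 0.127]
eef_rot: [0.787, 0.617, -0.001, -0.001]
force: [-2.4, -0.1, 8.2]
finger_gap: 0.016
```

```bash
python3 -c "
from h import *
st()
for a in [(-.058,.072,0)]: print(nose(*a,.055))"
```

```text
t 20.95 p [ 0.6175 -0.072   0.127 ] yaw,pitch,roll [-1.383e+01  2.200e-01 -1.000e-02] F [-2.4 -0.1  8.2] M [-0.03  0.15  0.01] gap 0.016 q [-0.24  0.32  1.63 -0.    1.2  -0.  ]
[-0.028, 0.001, 0.001, -0.002, 0.018, 0.001]
```

>>> drive_tool(plan=[[0, 0, 0, 0, 0.035, -0.01, 60], [0, 0, 0, 0, 0.035, -0.01, 60], [0, 0, 0, 0, 0.035, -0.01, 60], [0, 0, 0, 0, 0.035, -0.01, 60], [0, 0, 0, 0, 0.035, -0.3, 60], [0, 0, 0, 0, 0.035, -0.8, 60], [0, 0, 0, 0, 0.035, -1.4, 60], [0, 0, 0, 0, 0.035, -1.7, 60], [0, 0, 0, 0, 0.035, -1.7, 60]])

```text
time_s: 22.08
tcp_pos: [0.6201, -0.0726, 0.1955]
eef_rot: [0.787, 0.617, -0.0, -0.0]
force: [0.4, 0.4, -0.4]
finger_gap: 0.06
```

```bash
python3 - <<'E'
from h import *
st(); w=shot('wrist','w5'); a=w['image'][150:320,170:450,::-1]; b=load('w1')['image'][150:320,170:450,::-1]
cv2.imwrite('pics/w5c.png',cv2.resize(np.vstack([a,b]),None,fx=1.76,fy=1.76,interpolation=cv2.INTER_CUBIC))
E
```

```text
t 22.07 p [ 0.6201 -0.0726  0.1955] yaw,pitch,roll [-13.84   0.04   0.  ] F [ 0.4  0.4 -0.4] M [-0.04  0.06  0.02] gap 0.06 q [-0.24  0.25  1.57  0.    1.31 -0.  ]
```

View pics/w5c.png

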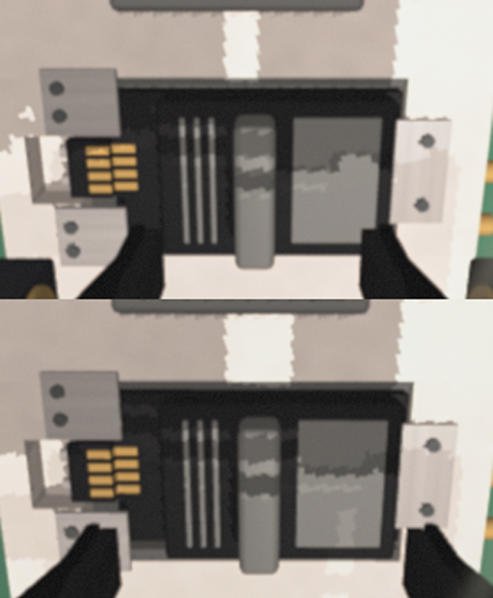

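Now (top) against the start (bottom): rib, contacts and tail edge lie alike relative to the keepers, within about 0.5 mm. The case's tail end meets the tail keeper and both nose keepers cover the tongue. I lift away and run a numeric check that the other objects haven't moved.

>>> drive_tool(plan=[[0, 0, 0, 0, 0, -0.6, 60], [0, 0, 0, 0, 0, -1.5, 60], [0, 0, 0, 0, 0, -2.0, 60], [0, 0, 0, 0, 0, -2.0, 60], [0, 0, 0, 0, 0, -2.0, 60]])

```text
time_s: 22.75
tcp_pos: [0.6187, -0.0722, 0.2715]
eef_rot: [0.787, 0.617, -0.002, -0.003]
force: [-0.2, 0.2, -1.0]
finger_gap: 0.0598
```

```bash
python3 - <<'E'
from h import *
st(); s=shot('scene','s9'); a=load('s0')['image'].astype(int); b=s['image'].astype(int)
for n,(x0,y0,x1,y1) in dict(bottle=(190,315,232,382),can=(400,255,430,290),flow=(428,258,470,318)).items():
    A=a[y0:y1,x0:x1].astype(np.float32).mean(2);B=b[y0:y1,x0:x1].astype(np.float32).mean(2)
    print(n,'meandiff',abs(A-B).mean().round(1),'shift',cv2.phaseCorrelate(A,B)[0])
# flat pack in tray: dark pixels
m=np.zeros(b.shape[:2],np.uint8); m[262:318,143:198]=(b[262:318,143:198].max(2)<60)*255
c=max(cv2.findContours(m,0,2)[0],key=cv2.contourArea); print('tray dark',cv2.contourArea(c),cv2.boundingRect(c))
f=[.4419,-.357,-.2388]
print('expect',proj(s,T(f,[(x,y,.016) for x in(-.065,.065) for y in(-.035,.035)])).round(0).tolist())
E
```

```text
t 22.75 p [ 0.6187 -0.0722  0.2715] yaw,pitch,roll [-13.84   0.39  -0.  ] F [-0.2  0.2 -1. ] M [ 0.03  0.02 -0.02] gap 0.0598 q [-0.24  0.2   1.49 -0.    1.45 -0.  ]
bottle meandiff 1.4 shift (0.5248497925742335, -0.04975601786291861)
can meandiff 3.2 shift (0.18702316375738803, 0.12333705612642376)
flow meandiff 1.2 shift (0.6179594064933163, -0.021730468893039756)
tray dark 710.5 (153, 272, 33, 37)
expect [[159.0, 271.0], [186.0, 270.0], [153.0, 305.0], [182.0, 304.0]]
```

```bash
python3 -c "
from h import *
print(bot.finish_job())"
```

```text
the job is handed in; nothing more can be done
None
```

The battery is changed and the job handed in at 22.8 s of the 72 s allowed. The flat pack lies in the grey tray, and the fresh pack is fitted in the well. I chose the black pack as the fresh one and left the blue and green look-alikes alone.

- **Flat pack:** I pushed it back against the contacts, tilted it 14° tail-up and drew it out. I set it down in the tray under light contact, about 5 N. In the final scene image it lies where I put it.
- **Fresh pack:** I hooked its nose under the keepers, pushed the contacts back against about 5–6 N, swung the tail down and slid it towards the tail. The spring load was gone before I let go.
- **Fit check:** I compared wrist images from before and after. The fresh pack lies flat with its tail under the tail keeper, within about 0.5 mm of where the old pack started. That 0.5 mm, towards the nose, is within what I could measure.
- **Forces:** No force reading was over about 9 N.
- **Bottle, flow meter and canister:** These show no visible change in the final image. The shift estimate gave 0.2–0.6 px, which I take as noise.

One disagreement was that the pack's rib showed a few pixels off my projected model in the close wrist views. The old pack gave the same offset, so I treated it as a camera bias. I did not look at the tray or the well by eye after the last lift.

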